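# Mount the desk camera in its rail and pin it

## Task

Mount the desk camera in the rail: pull the rail's locking pin fully up, bring the camera's plate in through the rail's open end and slide it fully home against the end stop, then push the pin all the way down through the hole in the plate. Keep the camera upright and leave the other things on the desk where they are.

Things in the scene. Friction and masses are not known exactly. Their poses are not given: they have to be found in the camera images.
- track: Aluminium channel rail with overhanging lips, fixed to the desk: 192 mm long, 66 wide, 17.5 high. Origin: on the desk, middle of the open end; x runs along the rail from open end to stop, z up. Channel floor 3 mm and undersides of the lips 13.5 mm above the desk; 54 mm between the walls, 38 mm between the lips, so a plate enters only at the open end, which flares (63 mm wide) over the first 15 mm.
- rail_stop (a point): Middle of the end stop's face at the height of the channel floor, 180 mm along the rail from its open end. A dark bridge 28 mm long, 82 wide, 40 high (45 with its bush) spans the rail 15 mm before the stop, 30 mm free beneath; the locking pin passes through it. With the plate home, the camera's origin lies 95 mm before this point.
- camera: Black desk camera on an aluminium slide plate, 76 mm high, 0.2 to 0.4 kg. Origin: plate's underside below the middle of the camera; z up. Plate 50 mm wide (y), 6 thick, from x = -35 to +95 mm; the +x end enters the rail first. A neck 28 mm wide joins plate and camera head. Stands on the desk before the rail's open end, its +x end roughly towards the rail.
- camera_head (a point): Centre of the camera head, 51 mm above the plate's underside: a box 46 mm long (x), 38 wide (y), 50 high with flat sides to +y and -y, to be gripped across its 38 mm width. A round lens on it points to -x.
- plate_hole (a point): Centre of the 13 mm square hole in the plate's front end, at the plate's underside, 80 mm ahead (+x) of the camera's origin; the locking pin goes through it.
- lock_pin (a joint): Height of the locking pin in m: 0 = fully down (its tip at the channel floor, blocking the channel), 0.026 = fully up (its tip about 28 mm above the desk, clear of the plate). A detent resists with about 3 N either way and holds the pin wherever it is left; it cannot come off.
- pin_knob (a point): Centre of the pin's black knob, an upright cylinder 24 mm in diameter and 24 high (12 mm above and below this point), 165 mm along the rail from its open end, on the centre line; 62 mm above the desk with the pin down, 88 mm with it up. The steel pin below is 8 mm in diameter, round-tipped. Grip the knob from above, or press its flat top.
- sticky_notes: Yellow block of sticky notes, 75x75x23 mm, on the desk at the far right; not to be moved. Origin under its centre.
- yellow_tag: Yellow key tag, 24x75x9 mm, on the desk nearer the robot; not to be moved. Origin under its centre.
- eraser: Small eraser, 42x23x14 mm, on the desk beyond the rail; not to be moved. Origin under its centre.
- tape_ring: Small roll of tape, 49 mm across, 18 mm high, on the desk beyond the rail; not to be moved. Origin under its centre.
Mind the look-alikes: they are no part of the job. What is shaped like the track but brown or red is not meant.

How it is judged:
By the outcome, as a careful person would: the job done as asked, in the order asked, and still so for the second after the job is handed in, with the robot touching nothing.
It also fails if it takes over 62 s, if anything falls off the work surface, if the arm or the gripper's body presses on something with over 40 N, if the wrist force passes 120 N, or if a joint passes its speed limit or range.

## Robot

A 6-joint arm with a two-finger parallel gripper is mounted at the origin on the work surface; the furniture and walls round the work are solid. World frame = base frame: x ahead of the robot, y to its left, z up, the work surface at z = 0. Lengths are in m, angles in rad, forces in N, time in s.
With the tool pointing down it reaches from about 0.3 to 0.875 m from the base axis. Payload 4.2 kg.
Tool frame: the origin (TCP) lies midway between the tips of the shut fingers; the grasp point (between the pads) lies r.tcp_to_grasp behind it (r.tcp_to_grasp is the distance from the TCP to the grasp point, in m); z points along the fingers, x is the direction in which the jaws open and shut, and the axes are right-handed (so a half turn about z gives the same grasp; the last joint's range is limited). The gripper opens to 85 mm and grips with 20 to 120 N. Pads are 22 mm wide; open, the fingers measure 114 mm over their backs; the gripper's body (76 mm by 85 mm) begins 54 mm behind the grasp point. The pads swing forward as they close: fully open they stand 13 mm farther back than shut.
Start: joints at [1.209, 0.32, 1.565, -0, 1.257, -0.02], TCP at [0.193, 0.542, 0.231] pointing down, gripper open.
Joint ranges: [-3.11, 3.11], [-0.84, 2.01], [0.21, 2.61], [-1.34, 4.49], [0.05, 2.63], [-2.56, 2.56]. Speed limits (rad/s): [2.57, 2.57, 3.14, 3.14, 3.14, 3.14].

## Interface

Orientations are given as a unit quaternion [w, x, y, z].
In Python, from workcell import r gives the robot as it stands.
- The arm moves only by the tool servo_tool, never from a script. Its arguments are lists of equal length, an entry for each row: "xyz": the shift along the tool's x, y, z in m, a list of three; "dr": the turn, a rotation vector about the tool's x, y, z in rad, a list of three; "hand": the finger opening in m, from 0 to 0.0854. In form: {"xyz": [[x, y, z], ...], "dr": [[rx, ry, rz], ...], "hand": [hand, ...]}. A call has 1 to 8 rows; each row is the pose to reach, as a shift and turn from the pose measured when the call began, along the tool's axes at that moment; what a row does not reach only later rows make up. A row lasts 1/12 s, in which the tool goes at most 41.7 mm and 7.16 degrees, less where a joint would pass 70% of its speed; a pose out of reach is approached as far as the arm can. A call with a gripper value outside its range is refused whole. The fingers move at their own pace and stop on an object; "force" is the grip in N (left out, the last holds). Time passes only in rows, so rows that repeat a pose let the fingers close. It gives the time, the measured TCP pose, the force and the opening at its end, in the units of the state.
- r.get_state(): the state, without advancing time (a new reading comes with each control period).
- r.snapshot(name): name is "scene" or "top"; returns the picture (384x512x3 uint8, red, green, blue); there is no depth.
- r.get_calibration(name): a dict with "fov_y" (degrees; the focal length in pixels is half the picture's height over the tangent of half this angle, whatever the lens; pixels are square), "cx", "cy" (the principal point, pixels), "k1" (the pictures are not rectified: a ray, as slopes to the right and down, at radius r is drawn at 1 + k1 r^2 times it, then the intrinsics apply), "pose" (4x4, takes a point from camera to world coordinates). Camera axes: x right, y down, z forward; pixel columns grow to the right and rows downward; lengths in m; the calibration is good to about 2 mm. A picture is of the moment at which its call begins. get_calibration takes no time and is no camera call.
- r.hand_in(): hands the job in, once; it reports no verdict.
The state is a dict: "clock": time; "q": joint angles; "qvel": joint speeds; "tau": joint torques, N m; "tool_pos": TCP position; "eef_rot": TCP orientation; "contact_force": force on the tool from outside, world axes, zero at the start; "wrist_torque": the same for the moment, N m; "finger_gap": finger opening in m.
Only numpy, scipy, OpenCV 4.12 (cv2) and the standard library are available. Lean on these libraries where they do the work, as an engineer would, in place of code of your own. Each camera call takes 0.05 s, during which the arm holds its last target. There are 200 camera calls.

## Working session

There is one attempt and no reset: what is moved stays moved. The work goes in short steps, Python scripts to look and compute and a tool call to move; the robot and the scene stay as the last step left them, time stands still between calls to the robot, and variables do not carry over. Pictures are saved under pics/ and viewed, about 8 in all and at most 12, crops included, and the job is handed in when it is done.

Besides the shell and the picture viewer there is one more tool, called after "Request:" as name(argument=value, ...) on one line, values as JSON. servo_tool: Moves the arm, as the interface text tells. Its arguments: {"type":"object","properties":{"xyz":{"type":"array"},"dr":{"type":"array"},"hand":{"type":"array"},"force":{"type":"number"}},"required":["xyz","dr","hand"]}

```bash
mkdir -p pics; ls
cat > h.py <<'E'
import numpy as np, cv2
from scipy.spatial.transform import Rotation as R
from workcell import r
def K(n):
    c=r.get_calibration(n); f=192/np.tan(np.radians(c['fov_y'])/2); return c,f
def ray(n,uv):
    c,f=K(n); d=np.array([(uv[0]-c['cx'])/f,(uv[1]-c['cy'])/f]); s=d.copy()
    for _ in range(30): s=d/(1+c['k1']*(s@s))
    P=np.array(c['pose']); return P[:3,3],P[:3,:3]@np.array([*s,1])
def onz(n,uv,z):
    o,d=ray(n,uv); return o+d*(z-o[2])/d[2]
def proj(n,p):
    c,f=K(n); P=np.array(c['pose']); q=P[:3,:3].T@(np.array(p)-P[:3,3]); s=q[:2]/q[2]
    return s*(1+c['k1']*(s@s))*f+[c['cx'],c['cy']]
def tri(uvs,uvt):
    A=[];b=[]
    for n,u in(('scene',uvs),('top',uvt)):
        o,d=ray(n,u); d/=np.linalg.norm(d); M=np.eye(3)-np.outer(d,d); A.append(M);b.append(M@o)
    return np.linalg.solve(A[0]+A[1],b[0]+b[1])
def snap(n,f):
    im=r.snapshot(n); cv2.imwrite('pics/'+f,im[:,:,::-1]); return im
E
python3 - <<'E'
from h import *
np.set_printoptions(precision=4,suppress=True)
for n in('scene','top'):
    snap(n,n+'0.png'); c=r.get_calibration(n); print(c)
print(r.get_state(), r.tcp_to_grasp)
E
```

```text
pics
{'fov_y': 56.968345223611294, 'cx': 259.6065755483206, 'cy': 187.7907140707698, 'k1': -0.04102656178210898, 'pose': array([[ 0.647 , -0.4521,  0.6141, -0.2774],
       [-0.7625, -0.3865,  0.5188, -0.6231],
       [ 0.0028, -0.8039, -0.5948,  0.7493],
       [ 0.    ,  0.    ,  0.    ,  1.    ]])}
{'fov_y': 49.531099369171365, 'cx': 258.0450402001512, 'cy': 198.97715475061258, 'k1': 0.025984746783670756, 'pose': array([[ 0.0006, -0.9741,  0.2262,  0.1205],
       [-1.    , -0.0015, -0.0037, -0.0378],
       [ 0.0039, -0.2262, -0.9741,  1.4699],
       [ 0.    ,  0.    ,  0.    ,  1.    ]])}
{'clock': 0.1, 'q': array([ 1.209 ,  0.3203,  1.5655, -0.    ,  1.2574, -0.02  ]), 'qvel': array([ 0.0002, -0.001 , -0.0029,  0.0002,  0.002 , -0.0002]), 'tau': array([ -0.0001, -41.641 , -23.4704,  -0.0001,   0.005 ,  -0.    ]), 'tool_pos': array([0.1926, 0.5414, 0.2306]), 'eef_rot': array([ 0.0004,  0.8171,  0.5765, -0.0007]), 'contact_force': array([ 0.287 , -0.4403,  0.244 ]), 'wrist_torque': array([-0.0574, -0.0228, -0.0219]), 'finger_gap': 0.08511351956424758} 0.0187
```

View pics/scene0.png

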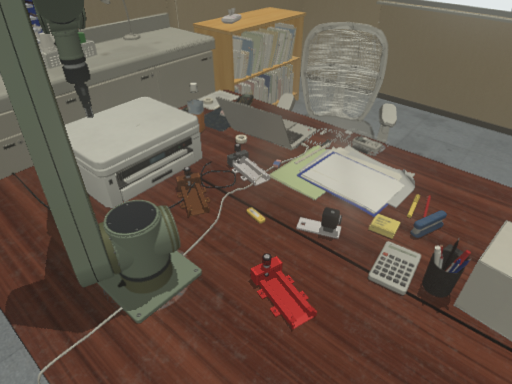

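View pics/top0.png

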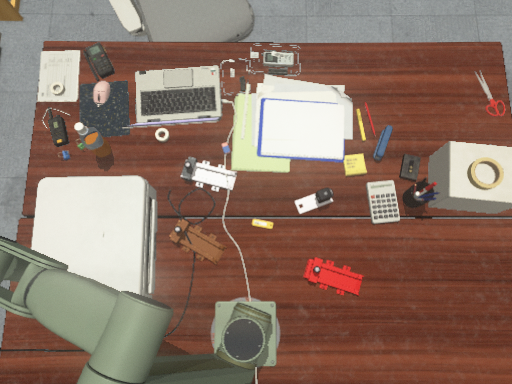

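The aluminium rail is at top (208,175) / scene (250,168). The look-alikes are brown at top (196,240) and red at (333,277). The camera is at top (318,198) / scene (328,222); the other dark box at top (410,165) has no plate. Next, close crops of the rail and camera.

Run:
```python
from h import *
t=cv2.imread('pics/top0.png'); s=cv2.imread('pics/scene0.png')
z=lambda im,x,y,w,h,k:cv2.resize(im[y:y+h,x:x+w],None,fx=k,fy=k,interpolation=cv2.INTER_CUBIC)
a=z(t,172,145,80,60,5); b=z(t,285,175,80,60,5)
c=z(s,218,130,80,60,5); d=z(s,285,195,80,60,5)
cv2.imwrite('pics/c1.png',np.vstack([np.hstack([a,b]),np.hstack([c,d])]))
```

```text
(no output)
```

View pics/c1.png

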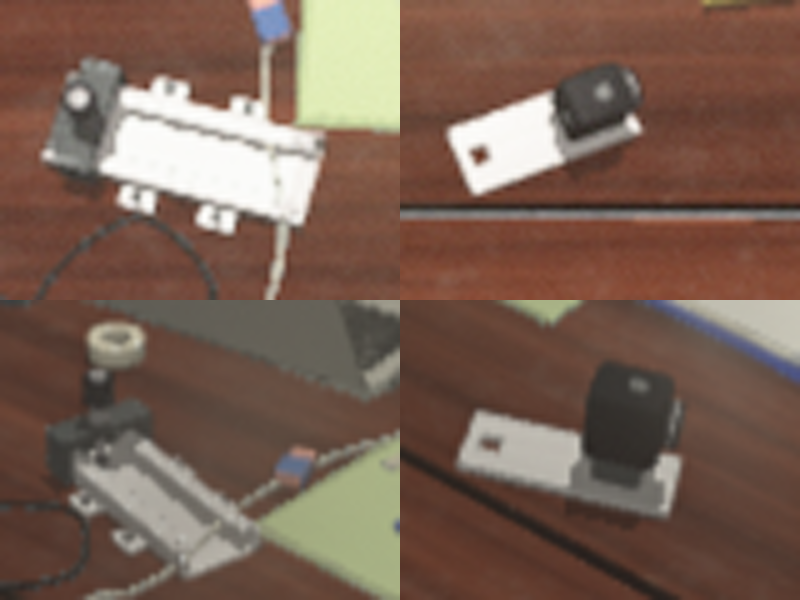

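Run:
```python
from h import *
np.set_printoptions(precision=4,suppress=True)
q={'a':('top',172,145,0,0),'b':('top',285,175,400,0),'c':('scene',218,130,0,300),'d':('scene',285,195,400,300)}
def px(k,x,y): n,X,Y,ox,oy=q[k]; return n,np.array([X+(x-ox+.5)/5-.5,Y+(y-oy+.5)/5-.5])
def P(l,k,x,y,z): n,u=px(k,x,y); print(l,u,onz(n,u,z))
P('hole t','b',480,154,.006);P('hole s','d',492,442,.006)
P('plate c1','b',447,130,.006);P('plate c2','b',474,193,.006)
P('plate c1s','d',476,410,.006);P('c2s','d',457,468,.006);P('rear s','d',682,457,.006);P('rear s2','d',667,516,.006)
P('open R','a',325,135,.0175);P('open L','a',302,224,.0175);P('wall far','a',125,85,.0175);P('wall near','a',105,172,.0175)
P('openL s','c',262,540,.0175);P('openR s','c',184,577,.0175)
print('knobtop',tri(px('c',98,374)[1],px('a',78,97)[1]))
print('headtop',tri(px('d',640,376)[1],px('b',600,90)[1]))
```

```text
hole t [300.6 205.4] [ 0.437  -0.1965  0.006 ]
hole s [303. 223.] [ 0.4372 -0.197   0.006 ]
plate c1 [294.  200.6] [ 0.4547 -0.1731  0.006 ]
plate c2 [299.4 213.2] [ 0.4084 -0.1915  0.006 ]
plate c1s [299.8 216.6] [ 0.4556 -0.1719  0.006 ]
c2s [296.  228.2] [ 0.4038 -0.1941  0.006 ]
rear s [341. 226.] [ 0.5021 -0.2945  0.006 ]
rear s2 [338.  237.8] [ 0.4508 -0.3138  0.006 ]
open R [236.6 171.6] [0.5599 0.0348 0.0175]
open L [232.  189.4] [0.4931 0.0505 0.0175]
wall far [196.6 161.6] [0.5977 0.1813 0.0175]
wall near [192.6 179. ] [0.5317 0.1936 0.0175]
openL s [270.  177.6] [0.5499 0.0268 0.0175]
openR s [254.4 185. ] [0.4788 0.0398 0.0175]
knobtop [0.568  0.2039 0.0816]
headtop [ 0.4667 -0.2729  0.0818]
```

```bash
cat >> h.py <<'E'
def Rt():
    w,x,y,z=r.get_state()['eef_rot']; return R.from_quat([x,y,z,w])
def goal(p,yaw,grasp=False):
    """shift and turn in tool axes to bring TCP (or grasp point) to p, pointing down, tool x at yaw deg"""
    s=r.get_state(); T=Rt(); c,d=np.cos(np.radians(yaw)),np.sin(np.radians(yaw))
    G=R.from_matrix(np.array([[c,d,0],[d,-c,0],[0,0,-1]]))
    p=np.array(p,float)
    if grasp: p[2]-=r.tcp_to_grasp
    print('shift',np.round(T.inv().apply(p-s['tool_pos']),4),'dr',np.round((T.inv()*G).as_rotvec(),4))
E
python3 - <<'E'
from h import *
np.set_printoptions(precision=4,suppress=True)
print(onz('scene',(237.2,144.4),.074),onz('top',(187.2,164),.074))
print(np.degrees(Rt().as_matrix()[:,0]), r.get_state()['clock'])
goal((.569,.204,.14),75.2)
E
```

```text
[0.5778 0.2131 0.074 ] [0.5702 0.2054 0.074 ]
[19.2057 53.9809 -0.0909] 0.1
shift [-0.1915  0.4677  0.0909] dr [-0.0001  0.0016 -0.0835]
```

Request:
servo_tool(xyz=[[-0.015,0.037,0],[-0.03,0.074,0],[-0.045,0.11,0],[-0.06,0.147,0],[-0.075,0.184,0],[-0.09,0.22,0],[-0.105,0.257,0],[-0.12,0.294,0]], dr=[[0,0,-0.02],[0,0,-0.03],[0,0,-0.04],[0,0,-0.05],[0,0,-0.06],[0,0,-0.07],[0,0,-0.08],[0,0,-0.083]], hand=[0.05,0.05,0.05,0.05,0.05,0.05,0.05,0.05])

```text
clock: 0.77
tool_pos: [0.4303, 0.3281, 0.2305]
eef_rot: [0.0, 0.792, 0.61, -0.001]
contact_force: [0.9, 1.1, 0.6]
finger_gap: 0.0498
```

Run:
```python
from h import *
print(r.get_state()['clock'],r.get_state()['tool_pos'])
goal((.569,.204,.14),75.2)
```

```text
0.7667 [0.43027214 0.32806316 0.23047853]
shift [-0.0843  0.1659  0.0906] dr [-0.0006  0.002   0.    ]
```

Request:
servo_tool(xyz=[[-0.015,0.03,0.01],[-0.03,0.06,0.02],[-0.045,0.09,0.035],[-0.06,0.12,0.05],[-0.075,0.145,0.07],[-0.084,0.166,0.09],[-0.084,0.166,0.0905],[-0.084,0.166,0.0905]], dr=[[0,0,0],[0,0,0],[0,0,0],[0,0,0],[0,0,0],[0,0,0],[0,0,0],[0,0,0]], hand=[0.05,0.05,0.05,0.05,0.05,0.05,0.05,0.05])

```text
clock: 1.43
tool_pos: [0.5688, 0.2031, 0.1381]
eef_rot: [-0.0, 0.793, 0.609, -0.003]
contact_force: [-0.5, 0.0, 1.1]
finger_gap: 0.0497
```

Run:
```python
from h import *
s=snap('scene','s1.png'); t=snap('top','t1.png')
z=lambda im,x,y,w,h,k:cv2.resize(im[y:y+h,x:x+w,::-1],None,fx=k,fy=k,interpolation=cv2.INTER_CUBIC)
cv2.imwrite('pics/c2.png',np.hstack([z(t,167,135,65,75,6),z(s,207,95,65,75,6)]))
p=r.get_state()['tool_pos'];print(p,proj('scene',p),proj('top',p))
goal((.569,.204,.14),75.2)
```

```text
[0.56892938 0.20475013 0.1403178 ] [236.58575751 130.38107431] [184.16559579 158.26135889]
shift [-0.0007  0.0003  0.0003] dr [-0.0009  0.0017  0.0001]
```

View pics/c2.png

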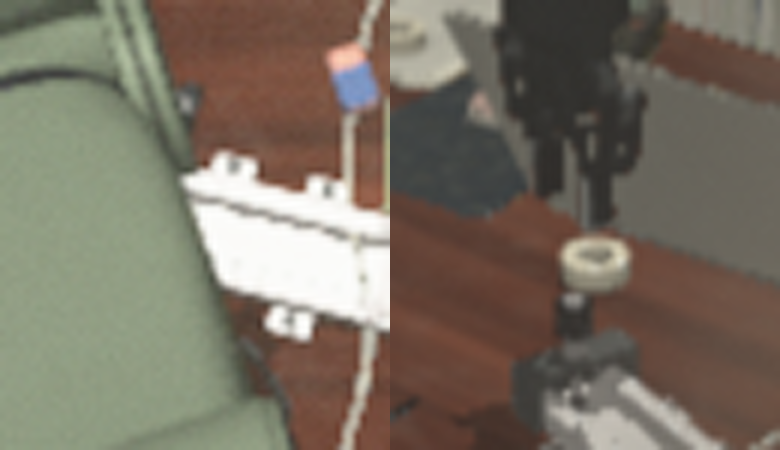

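The scene crop shows the fingertips centred near (238,129), over the knob top at (237.5,144.7), so the two are aligned. The top view is blocked by the arm. Descending and gripping.

Request:
servo_tool(xyz=[[0,0,0.02],[0,0,0.04],[0,0,0.055],[0,0,0.07],[0,0,0.08],[0,0,0.085],[0,0,0.085],[0,0,0.085]], dr=[[0,0,0],[0,0,0],[0,0,0],[0,0,0],[0,0,0],[0,0,0],[0,0,0],[0,0,0]], hand=[0.058,0.058,0.058,0.058,0.058,0.058,0.058,0.058])

```text
clock: 2.2
tool_pos: [0.5691, 0.2052, 0.0562]
eef_rot: [0.0, 0.792, 0.61, -0.0]
contact_force: [-0.2, 0.5, 0.2]
finger_gap: 0.0581
```

Request:
servo_tool(xyz=[[0,0,0],[0,0,0],[0,0,0],[0,0,0],[0,0,0],[0,0,0],[0,0,0],[0,0,0]], dr=[[0,0,0],[0,0,0],[0,0,0],[0,0,0],[0,0,0],[0,0,0],[0,0,0],[0,0,0]], hand=[0.035,0.02,0.015,0.01,0.01,0.01,0.01,0.01], force=30)

```text
clock: 2.87
tool_pos: [0.5692, 0.2041, 0.0566]
eef_rot: [0.001, 0.792, 0.611, -0.001]
contact_force: [-0.1, -4.8, 3.0]
finger_gap: 0.0227
```

Request:
servo_tool(xyz=[[0,0,-0.005],[0,0,-0.01],[0,0,-0.016],[0,0,-0.021],[0,0,-0.026],[0,0,-0.028],[0,0,-0.028],[0,0,-0.028]], dr=[[0,0,0],[0,0,0],[0,0,0],[0,0,0],[0,0,0],[0,0,0],[0,0,0],[0,0,0]], hand=[0.01,0.01,0.01,0.01,0.01,0.01,0.01,0.01])

```text
clock: 3.53
tool_pos: [0.5686, 0.2039, 0.0798]
eef_rot: [0.001, 0.792, 0.611, -0.002]
contact_force: [9.0, 0.9, -30.5]
finger_gap: 0.0227
```

Run:
```python
from h import *
s=r.get_state(); print(s['tool_pos'],s['contact_force'],s['finger_gap'])
im=snap('scene','s2.png')
cv2.imwrite('pics/c3.png',cv2.resize(im[95:170,207:282,::-1],None,fx=7,fy=7,interpolation=cv2.INTER_CUBIC))
```

```text
[0.56864735 0.20392671 0.07978159] [  9.02512175   0.94118317 -30.53852442] 0.022686136249650407
```

View pics/c3.png

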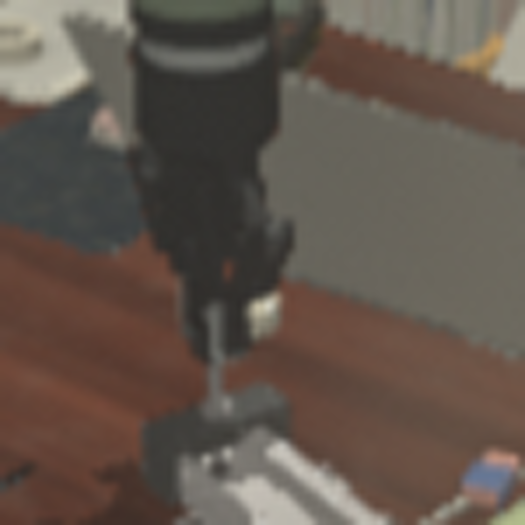

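Request:
servo_tool(xyz=[[0,0,0.001],[0,0,0.001],[0,0,0.001],[0,0,-0.01],[0,0,-0.03],[0,0,-0.055],[0,0,-0.08],[0,0,-0.1]], dr=[[0,0,0],[0,0,0],[0,0,0],[0,0,0],[0,0,0],[0,0,0],[0,0,0],[0,0,0]], hand=[0.03,0.05,0.06,0.06,0.07,0.08,0.08,0.08])

```text
clock: 4.25
tool_pos: [0.5696, 0.2048, 0.1843]
eef_rot: [0.001, 0.792, 0.611, 0.0]
contact_force: [0.5, -0.3, -0.1]
finger_gap: 0.08
```

Run:
```python
from h import *
s=r.get_state(); print(s['clock'],s['tool_pos'],s['contact_force'],s['finger_gap'])
goal((.4655,-.2725,.17),20)
```

```text
4.25 [0.56963862 0.20475141 0.18426546] [ 0.54358577 -0.34701233 -0.11298924] 0.07999624612711752
shift [-0.488   0.0206  0.015 ] dr [2.500e-03 4.000e-04 9.646e-01]
```

Request:
servo_tool(xyz=[[-0.035,0,0],[-0.07,0,0],[-0.105,0.002,0],[-0.14,0.004,0],[-0.175,0.006,0],[-0.21,0.008,0],[-0.245,0.01,0],[-0.28,0.012,0]], dr=[[0,0,0.08],[0,0,0.16],[0,0,0.24],[0,0,0.32],[0,0,0.4],[0,0,0.48],[0,0,0.56],[0,0,0.64]], hand=[0.08,0.08,0.08,0.08,0.08,0.08,0.08,0.08])

```text
clock: 4.92
tool_pos: [0.5099, -0.0705, 0.1872]
eef_rot: [0.002, 0.944, 0.329, 0.002]
contact_force: [1.0, -0.1, 1.1]
finger_gap: 0.0801
```

Run:
```python
from h import *
im=snap('scene','s3.png'); t=snap('top','t3.png')
z=lambda im,x,y,w,h,k:cv2.resize(im[y:y+h,x:x+w,::-1],None,fx=k,fy=k,interpolation=cv2.INTER_CUBIC)
cv2.imwrite('pics/c4.png',np.hstack([z(t,172,145,80,60,5),z(im,218,130,80,60,5)]))
goal((.4655,-.2725,.15),20)
```

```text
shift [-0.1581  0.1293  0.0377] dr [ 0.0058 -0.0021  0.3184]
```

View pics/c4.png

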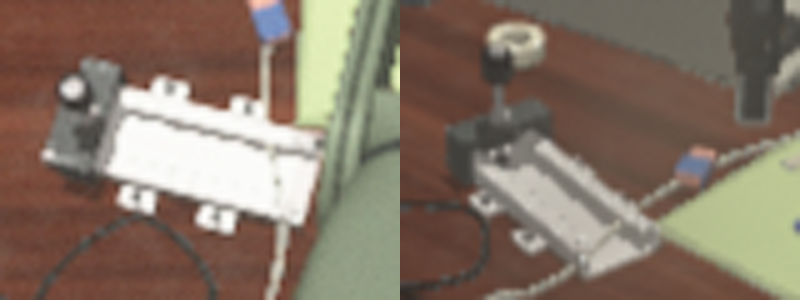

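Run:
```python
from h import *
np.set_printoptions(precision=4,suppress=True)
for z in(.05,.074,.076,.1): print(z,proj('scene',(.569,.204,z)),proj('top',(.569,.204,z)))
a=cv2.imread('pics/scene0.png',0).astype(int);b=cv2.imread('pics/s3.png',0).astype(int)
print(a[134:158,237]);print(b[134:158,237])
u=np.array([172+72.5/5-.5,145+88.5/5-.5]); v=np.array([218+98.5/5-.5,130+46.5/5-.5]);print(u,v,tri(v,u))
```

```text
0.05 [237.5656 151.4704] [188.6716 166.4008]
0.074 [237.3534 146.0401] [187.5847 164.329 ]
0.076 [237.3356 145.5825] [187.4925 164.1534]
0.1 [237.1191 140.0293] [186.367  162.0081]
[ 84 154 185 180 182 158 127 118 102  87 124 117  78  50  50  49  48  57
  86  94  87  69  60  63]
[ 93 172 206 200 170 157 134  86  56  52  55  56  63  93 105 105 104 106
 107 105  97  78  68  68]
[186.  162.2] [237.2 138.8] [0.5673 0.2034 0.1059]
```

The knob top moved from (237,144) to (237,139) in the scene view, about 24 mm up, and I felt a hard 30 N stop, so the pin is up. On to the camera.

Request:
servo_tool(xyz=[[-0.025,0.02,0],[-0.05,0.04,0],[-0.075,0.06,0],[-0.1,0.08,0.005],[-0.125,0.1,0.015],[-0.15,0.12,0.025],[-0.158,0.129,0.037],[-0.158,0.129,0.037]], dr=[[0,0,0.06],[0,0,0.12],[0,0,0.18],[0,0,0.24],[0,0,0.3],[0.003,0,0.32],[0.005,-0.002,0.32],[0.005,-0.002,0.32]], hand=[0.08,0.08,0.08,0.08,0.08,0.08,0.08,0.08])

```text
clock: 5.68
tool_pos: [0.4649, -0.2735, 0.1499]
eef_rot: [-0.0, 0.985, 0.172, -0.0]
contact_force: [0.1, 0.8, 0.3]
finger_gap: 0.0802
```

Run:
```python
from h import *
np.set_printoptions(precision=4,suppress=True)
im=snap('scene','s4.png');t=snap('top','t4.png')
z=lambda im,x,y,w,h,k:cv2.resize(im[y:y+h,x:x+w,::-1],None,fx=k,fy=k,interpolation=cv2.INTER_CUBIC)
cv2.imwrite('pics/c5.png',np.hstack([z(t,280,165,80,80,5),z(im,285,165,80,80,5)]))
s=r.get_state();print(s['clock'],s['tool_pos'])
goal((.4655,-.2725,.035),20)
c,d=np.cos(np.radians(20)),np.sin(np.radians(20))
for k in(-.04,.04):
  p=s['tool_pos']+np.array([c*k,d*k,.012]); print(proj('scene',p),proj('top',p))
```

```text
5.7833 [ 0.4657 -0.2714  0.1511]
shift [-0.0007  0.0009  0.1161] dr [-0.0001 -0.0008 -0.0014]
[332.3315 195.7639] [333.1892 197.8281]
[337.6374 179.826 ] [323.8838 175.4104]
```

View pics/c5.png

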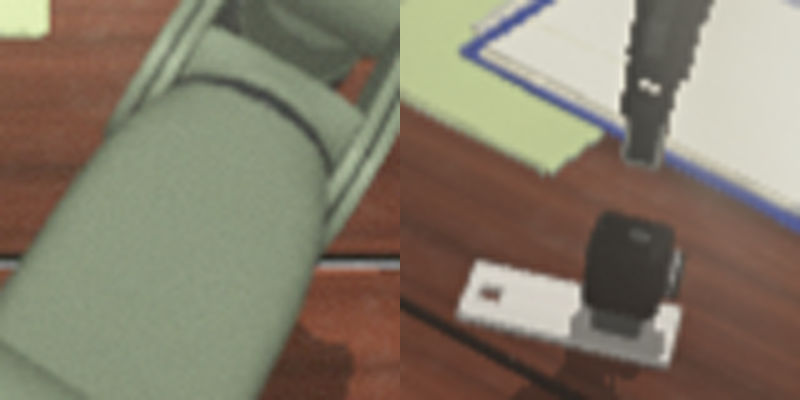

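The near fingertip sits at (333,197), as predicted, above and in line with the head. Descend and grip.

Request:
servo_tool(xyz=[[0,0,0.025],[0,0,0.045],[0,0,0.065],[0,0,0.085],[0,0,0.1],[0,0,0.113],[0,0.001,0.115],[0,0.001,0.115]], dr=[[0,0,0],[0,0,0],[0,0,0],[0,0,0],[0,0,0],[0,0,0],[0,0,0],[0,0,0]], hand=[0.08,0.08,0.08,0.08,0.08,0.08,0.08,0.08])

```text
clock: 6.45
tool_pos: [0.4669, -0.2711, 0.0364]
eef_rot: [-0.0, 0.985, 0.174, 0.0]
contact_force: [0.5, 0.5, -0.4]
finger_gap: 0.0798
```

Request:
servo_tool(xyz=[[0,0,0],[0,0,0],[0,0,0],[0,0,0],[0,0,0],[0,0,0],[0,0,0],[0,0,0]], dr=[[0,0,0],[0,0,0],[0,0,0],[0,0,0],[0,0,0],[0,0,0],[0,0,0],[0,0,0]], hand=[0.065,0.055,0.048,0.044,0.04,0.035,0.03,0.03], force=50)

```text
clock: 7.12
tool_pos: [0.4667, -0.2713, 0.0371]
eef_rot: [-0.0, 0.985, 0.174, 0.0]
contact_force: [-3.0, -0.4, 5.9]
finger_gap: 0.0377
```

Request:
servo_tool(xyz=[[0,0,0],[0,0,0],[0,0,-0.005],[0,0,-0.01],[0,0,-0.015],[0,0,-0.02],[0,0,-0.025],[0,0,-0.025]], dr=[[0,0,0],[0,0,0],[0,0,0],[0,0,0],[0,0,0],[0,0,0],[0,0,0],[0,0,0]], hand=[0.03,0.03,0.03,0.03,0.03,0.03,0.03,0.03])

```text
clock: 7.78
tool_pos: [0.4674, -0.2717, 0.0633]
eef_rot: [0.001, 0.985, 0.174, 0.001]
contact_force: [-0.5, -0.5, -2.8]
finger_gap: 0.0374
```

Run:
```python
from h import *
np.set_printoptions(precision=1,suppress=True,linewidth=200)
O=np.array([.5265,.0427]);a=np.radians(75.2);d=np.array([np.cos(a),np.sin(a)]);n=np.array([-d[1],d[0]])
for nm,f in(('top','top0.png'),('scene','scene0.png')):
  g=cv2.imread('pics/'+f).astype(np.float32); g=g.min(2)
  print(nm)
  for X in np.arange(10,135,8):
    ys=np.arange(-50,50.5,.5); uv=np.array([proj(nm,[*(O+d*X/1e3+n*y/1e3),.0175]) for y in ys],np.float32)
    p=cv2.remap(g,uv[:,0],uv[:,1],cv2.INTER_LINEAR)[:].ravel() if 0 else cv2.remap(g,uv[None,:,0].copy(),uv[None,:,1].copy(),cv2.INTER_LINEAR).ravel()
    print(X,p[::8].astype(int), 'L',[float(y) for y,q0,q1 in zip(ys,p,p[1:]) if (q0-120)*(q1-120)<0])
# end profile along the axis
for y in(-29,-15,0,15,29):
    xs=np.arange(-30,30,.5); uv=np.array([proj('top',[*(O+d*x/1e3+n*y/1e3),.0175]) for x in xs],np.float32)
    g=cv2.imread('pics/top0.png').astype(np.float32).min(2)
    p=cv2.remap(g,uv[None,:,0].copy(),uv[None,:,1].copy(),cv2.INTER_LINEAR).ravel()
    print(y,[float(x) for x,q0,q1 in zip(xs,p,p[1:]) if (q0-120)*(q1-120)<0])
```

```text
top
10 [176 167 154 121 174 213 217 209 170 176 230 241 241 241 241 241 241 237 232 224 218 185 156 160 166 168] L []
18 [182 175 162 140 167 221 227 208 167 194 239 248 247 248 248 243 239 238 235 232 236 186 105  83  65  58] L [37.0]
26 [131 116 102 111 164 236 244 240 196 160 229 245 242 235 208 206 237 244 242 243 233 166  80  59  62  63] L [-47.0, -37.5, 35.5]
34 [ 72  74  77  78 138 229 247 236 198 177 184 215 240 247 249 249 249 248 248 247 242 181  83  58  65  62] L [-35.0, 36.0]
42 [ 72  73  72  72 159 234 247 244 205 159 226 248 249 249 249 249 249 247 247 247 234 172  83  64  66  61] L [-36.0, 35.5]
50 [164 184 218 235 236 242 247 238 190 167 222 246 249 249 249 249 248 248 248 248 239 187 193 230 235 236] L []
58 [ 69 158 193 187 222 243 247 242 201 196 241 248 248 248 249 249 248 247 248 247 238 192 157 193 177 176] L [-47.5]
66 [ 82 170 229 234 236 242 247 240 196 174 232 248 249 249 249 249 248 247 247 247 238 185 190 224 227 233] L [-48.5]
74 [ 61 116 157 147 191 239 248 242 198 164 224 247 248 248 248 249 249 248 248 247 243 197 112 122 143 147] L [-46.0, 36.5, 39.0,
[... 304 characters left out ...]
64 229 248 248 248 248 248 247 244 244 245 235 173  87  60  62  62] L [-34.0, 35.5]
106 [ 72  96 143 166 194 235 247 240 194 155 203 244 248 247 247 248 248 246 247 248 243 192 117 132 155 177] L [-44.5, 37.5, 40.0]
114 [ 65 168 226 237 242 245 248 246 208 155 231 248 248 247 247 248 248 245 245 248 238 188 176 228 233 218] L [-48.0]Traceback (most recent call last):
  File "<stdin>", line 8, in <module>
  File "h.py", line 13, in proj
    c,f=K(n); P=np.array(c['pose']); q=P[:3,:3].T@(np.array(p)-P[:3,3]); s=q[:2]/q[2]
        ~^^^
  File "h.py", line 5, in K
    c=r.get_calibration(n); f=192/np.tan(np.radians(c['fov_y'])/2); return c,f
ValueError: time passes only in moves, steps and waits
```

Run:
```python
from h import *
import pickle
pickle.dump({n:r.get_calibration(n) for n in('top','scene')},open('cal.pkl','wb'))
s=open('h.py').read().replace("c=r.get_calibration(n);","c=CAL[n];").replace("def K(","import pickle,os\nCAL=pickle.load(open('cal.pkl','rb'))\ndef K(")
open('h.py','w').write(s)
goal((.4986,-.0689,.062),-14.8)
```

```text
shift [ 0.0988 -0.1799  0.0013] dr [ 0.001  -0.0029  0.6079]
```

Request:
servo_tool(xyz=[[0.012,-0.022,0],[0.025,-0.045,0],[0.037,-0.067,0],[0.049,-0.09,0],[0.062,-0.112,0],[0.074,-0.135,0],[0.087,-0.158,0],[0.095,-0.172,0]], dr=[[0,0,0.08],[0,0,0.16],[0,0,0.24],[0,0,0.32],[0,0,0.4],[0,0,0.48],[0,0,0.55],[0.001,-0.002,0.608]], hand=[0.03,0.03,0.03,0.03,0.03,0.03,0.03,0.03])

```text
clock: 8.45
tool_pos: [0.4976, -0.0754, 0.0633]
eef_rot: [-0.0, 0.992, -0.13, 0.0]
contact_force: [-0.4, -0.6, -2.2]
finger_gap: 0.0375
```

Run:
```python
from h import *
s=r.get_state();print(s['clock'],s['tool_pos'],s['contact_force'])
goal((.4986,-.0689,.045),-14.8)
```

```text
8.45 [ 0.49764484 -0.07539655  0.06331795] [-0.40460229 -0.57448725 -2.21638496]
shift [-0.0008 -0.0065  0.0183] dr [-0.0008 -0.0004 -0.0023]
```

Request:
servo_tool(xyz=[[0,0,0.007],[0,0,0.014],[-0.001,0,0.019],[-0.001,0,0.02],[-0.001,0,0.02],[-0.001,0,0.02]], dr=[[0,0,0],[0,0,0],[0,0,0],[0,0,0],[0,0,0],[0,0,0]], hand=[0.03,0.03,0.03,0.03,0.03,0.03])

```text
clock: 8.95
tool_pos: [0.4966, -0.0759, 0.0431]
eef_rot: [-0.0, 0.991, -0.13, 0.0]
contact_force: [0.8, -0.4, -2.9]
finger_gap: 0.0374
```

Run:
```python
from h import *
im=snap('scene','s6.png');t=snap('top','t6.png')
s=r.get_state();print(s['clock'],s['tool_pos'],s['contact_force'])
z=lambda im,x,y,w,h,k:cv2.resize(im[y:y+h,x:x+w,::-1],None,fx=k,fy=k,interpolation=cv2.INTER_CUBIC)
cv2.imwrite('pics/c6.png',np.hstack([z(t,180,150,100,80,4),z(im,225,130,100,80,4)]))
```

```text
9.05 [ 0.49686593 -0.07569959  0.04347453] [-0.54615891  0.77104691 -1.91022256]
```

View pics/c6.png

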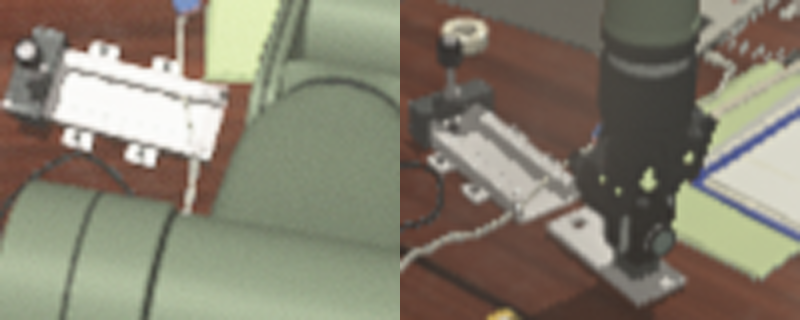

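Run:
```python
from h import *
np.set_printoptions(precision=4,suppress=True)
O=np.array([.528,.0423]);a=np.radians(75.2);d=np.array([np.cos(a),np.sin(a)]);n=np.array([-d[1],d[0]])
def P(l,x,y,z):
    p=onz('scene',(225+(x-400+.5)/4-.5,130+(y+.5)/4-.5),z); q=p[:2]-O; print(l,p,'rail',q@d,q@n)
P('hole',578,222,.0128);P('LF corner',549,228,.0128);P('LR corner',642,305,.0128)
P('rail Lbot',520,223,0);P('rail Ltop',520,215,.0175)
t=r.get_state()['tool_pos'][:2]-O;print('tcp',t@d,t@n)
```

```text
hole [0.5169 0.004  0.0128] rail -0.03985292394791731 0.0009099015031020794
LF corner [0.4934 0.0177 0.0128] rail -0.032592009483747575 0.027156805197236598
LR corner [ 0.4614 -0.1086  0.0128] rail -0.16294248798037234 0.025874577422176505
rail Lbot [0.4957 0.0535 0.    ] rail 0.0026170773938970337 0.03410488249527188
rail Ltop [0.4867 0.0456 0.0175] rail -0.007351921446430997 0.04077192710133721
tcp -0.12203782796180648 -4.1348393667209675e-05
```

Picture: plate level, front-left corner at (262,187) in the scene, hole (269,185), about 27 mm short of the rail mouth at (255,185), and in line within 2 mm. The pin is up. Entering the rail.

Request:
servo_tool(xyz=[[0,-0.005,0.001],[0,-0.012,0.0015],[0,-0.019,0.0015],[0,-0.026,0.0015],[0,-0.033,0.0015],[0,-0.038,0.0015],[0,-0.043,0.0015],[0,-0.046,0.0015]], dr=[[0,0,0],[0,0,0],[0,0,0],[0,0,0],[0,0,0],[0,0,0],[0,0,0],[0,0,0]], hand=[0.03,0.03,0.03,0.03,0.03,0.03,0.03,0.03])

```text
clock: 9.72
tool_pos: [0.5089, -0.0305, 0.042]
eef_rot: [-0.0, 0.992, -0.13, 0.001]
contact_force: [-0.3, -0.1, -1.9]
finger_gap: 0.0377
```

Request:
servo_tool(xyz=[[0,-0.004,0],[0,-0.008,0],[0,-0.012,0],[0,-0.016,0],[0,-0.02,0],[0,-0.024,0],[0,-0.028,0],[0,-0.03,0]], dr=[[0,0,0],[0,0,0],[0,0,0],[0,0,0],[0,0,0],[0,0,0],[0,0,0],[0,0,0]], hand=[0.03,0.03,0.03,0.03,0.03,0.03,0.03,0.03])

```text
clock: 10.38
tool_pos: [0.5167, -0.001, 0.042]
eef_rot: [-0.0, 0.992, -0.13, 0.0]
contact_force: [0.0, 0.3, -2.7]
finger_gap: 0.0375
```

Run:
```python
from h import *
s=r.get_state();print(s['tool_pos'],s['contact_force'],s['wrist_torque'])
O=np.array([.528,.0423]);a=np.radians(75.2);d=np.array([np.cos(a),np.sin(a)]);n=np.array([-d[1],d[0]])
t=s['tool_pos'][:2]-O;print('tcp',t@d,t@n)
goal((*(O+d*.085),.042),-14.8)
```

```text
[ 0.51673005 -0.00097984  0.04201901] [ 0.00439652  0.27199102 -2.70867479] [-0.02948195  0.08407178  0.01359541]
tcp -0.04472282381330918 -0.0001596019881928329
shift [-4.000e-04 -1.297e-01  1.000e-04] dr [-0.0009 -0.0008 -0.0021]
```

Request:
servo_tool(xyz=[[0,-0.007,0],[0,-0.015,0],[0,-0.023,0],[0,-0.031,0],[0,-0.039,0],[0,-0.047,0],[0,-0.055,0],[0,-0.06,0]], dr=[[0,0,0],[0,0,0],[0,0,0],[0,0,0],[0,0,0],[0,0,0],[0,0,0],[0,0,0]], hand=[0.03,0.03,0.03,0.03,0.03,0.03,0.03,0.03])

```text
clock: 11.05
tool_pos: [0.5317, 0.058, 0.0418]
eef_rot: [-0.0, 0.992, -0.13, -0.0]
contact_force: [-1.1, -0.4, -3.0]
finger_gap: 0.0377
```

Request:
servo_tool(xyz=[[0,-0.007,0],[0,-0.014,0],[0,-0.021,0],[0,-0.028,0],[0,-0.035,0],[0,-0.042,0],[0,-0.048,0],[0,-0.054,0]], dr=[[0,0,0],[0,0,0],[0,0,0],[0,0,0],[0,0,0],[0,0,0],[0,0,0],[0,0,0]], hand=[0.03,0.03,0.03,0.03,0.03,0.03,0.03,0.03])

```text
clock: 11.72
tool_pos: [0.5452, 0.1107, 0.0417]
eef_rot: [-0.0, 0.992, -0.13, -0.001]
contact_force: [-4.1, -1.4, -3.5]
finger_gap: 0.038
```

Request:
servo_tool(xyz=[[-0.0005,-0.003,0],[-0.001,-0.006,0],[-0.001,-0.008,0],[-0.001,-0.01,0],[-0.001,-0.012,0],[-0.001,-0.014,0],[-0.001,-0.016,0],[-0.001,-0.016,0]], dr=[[0,0,0],[0,0,0],[0,0,0],[0,0,0],[0,0,0],[0,0,0],[0,0,0],[0,0,0]], hand=[0.03,0.03,0.03,0.03,0.03,0.03,0.03,0.03])

```text
clock: 12.38
tool_pos: [0.5487, 0.1253, 0.0421]
eef_rot: [0.001, 0.992, -0.129, -0.0]
contact_force: [-1.1, -5.8, 0.9]
finger_gap: 0.0376
```

Run:
```python
from h import *
s=r.get_state();print(s['tool_pos'],s['contact_force'],s['wrist_torque'],s['tool_pos'][:2]-[.528,.0423])
```

```text
[0.54872715 0.12533298 0.04209047] [-1.10932756 -5.75229041  0.88570341] [-0.84172319  0.0524998  -0.21112492] [0.02072715 0.08303298]
```

Request:
servo_tool(xyz=[[0,-0.001,0],[0,-0.002,0],[0,-0.003,0],[0,-0.004,0],[0,-0.004,0],[0,-0.004,0]], dr=[[0,0,0],[0,0,0],[0,0,0],[0,0,0],[0,0,0],[0,0,0]], hand=[0.03,0.03,0.03,0.03,0.03,0.03])

```text
clock: 12.88
tool_pos: [0.5488, 0.1257, 0.0427]
eef_rot: [0.004, 0.992, -0.129, -0.001]
contact_force: [-2.9, -14.5, 5.7]
finger_gap: 0.0373
```

Run:
```python
from h import *
im=snap('scene','s7.png');t=snap('top','t7.png')
s=r.get_state();print(s['clock'],s['tool_pos'],s['contact_force'],s['wrist_torque'])
z=lambda im,x,y,w,h,k:cv2.resize(im[y:y+h,x:x+w,::-1],None,fx=k,fy=k,interpolation=cv2.INTER_CUBIC)
cv2.imwrite('pics/c7.png',np.hstack([z(t,172,145,80,60,5),z(im,218,130,80,60,5)]))
```

```text
12.9833 [0.5488573  0.12568822 0.04272195] [ -4.23498485 -14.87769908   5.37046061] [-2.37256866  0.43187757 -0.26258684]
```

View pics/c7.png

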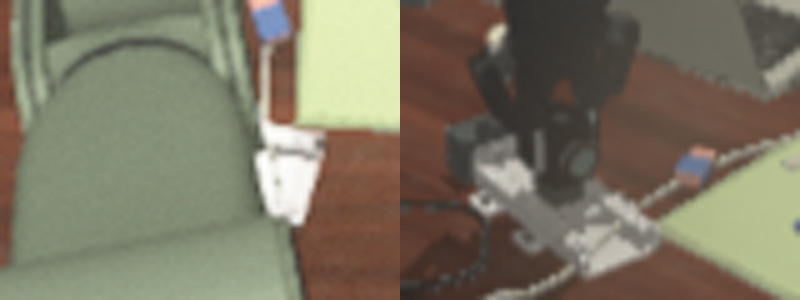

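The plate stopped dead at X≈85.7 mm (expected 85) with 15 N, and the picture shows the camera upright in the rail. Lower it to the floor and release.

Run:
```python
from h import *
goal((.5488,.1255,.040),-14.8)
```

```text
shift [-0.      0.0002  0.0027] dr [0.0081 0.0013 0.0001]
```

Request:
servo_tool(xyz=[[0,0,0.001],[0,0,0.002],[0,0,0.0025],[0,0,0.0025],[0,0,0.0025],[0,0,0.0025],[0,0,0.0025],[0,0,0.0025]], dr=[[0.004,0,0],[0.008,0,0],[0.008,0,0],[0.008,0,0],[0.008,0,0],[0.008,0,0],[0.008,0,0],[0.008,0,0]], hand=[0.03,0.03,0.03,0.03,0.045,0.06,0.07,0.075])

```text
clock: 13.65
tool_pos: [0.5494, 0.1263, 0.0404]
eef_rot: [-0.0, 0.992, -0.129, -0.0]
contact_force: [0.2, -0.5, 0.6]
finger_gap: 0.0752
```

Request:
servo_tool(xyz=[[0,0,-0.005],[0,0,-0.02],[0,0,-0.04],[0,0,-0.065],[0,0,-0.09],[0,0,-0.115],[0,0,-0.14],[0,0,-0.15]], dr=[[0,0,0],[0,0,0],[0,0,0],[0,0,0],[0,0,0],[0,0,0],[0,0,0],[0,0,0]], hand=[0.075,0.075,0.075,0.075,0.075,0.075,0.075,0.075])

```text
clock: 14.32
tool_pos: [0.5511, 0.1267, 0.1945]
eef_rot: [-0.002, 0.992, -0.128, 0.003]
contact_force: [0.8, 0.9, -0.0]
finger_gap: 0.0752
```

Run:
```python
from h import *
s=r.get_state();print(s['clock'],s['tool_pos'],s['contact_force'])
goal((.569,.2035,.15),-14.8)
```

```text
14.3167 [0.55108824 0.12673547 0.19449564] [ 0.82888148  0.9107046  -0.03199834]
shift [-0.0025 -0.0786  0.0448] dr [-0.0042 -0.0058  0.0007]
```

Request:
servo_tool(xyz=[[-0.001,-0.025,0],[-0.002,-0.05,0],[-0.0025,-0.0786,0.015],[-0.0025,-0.0786,0.03],[-0.0025,-0.0786,0.045],[-0.0025,-0.0786,0.06],[-0.0025,-0.0786,0.07],[-0.0025,-0.0786,0.07]], dr=[[0,0,0],[-0.002,-0.003,0],[-0.004,-0.006,0],[-0.004,-0.006,0],[-0.004,-0.006,0],[-0.004,-0.006,0],[-0.004,-0.006,0],[-0.004,-0.006,0]], hand=[0.04,0.02,0,0,0,0,0,0])

```text
clock: 14.98
tool_pos: [0.5675, 0.2031, 0.122]
eef_rot: [0.001, 0.992, -0.128, -0.003]
contact_force: [-0.7, 0.2, -1.1]
finger_gap: -0.0001
```

Run:
```python
from h import *
im=snap('scene','s8.png')
s=r.get_state();print(s['clock'],s['tool_pos'],s['contact_force'],s['finger_gap'])
cv2.imwrite('pics/c8.png',cv2.resize(im[100:190,207:297,::-1],None,fx=6,fy=6,interpolation=cv2.INTER_CUBIC))
goal((.569,.2035,.11),-14.8)
```

```text
15.0333 [0.56840021 0.20331098 0.12349672] [-0.37291295  1.24367066 -0.15560901] -0.0001425021754711563
shift [ 0.0006 -0.0004  0.0135] dr [0.0014 0.0027 0.0006]
```

View pics/c8.png

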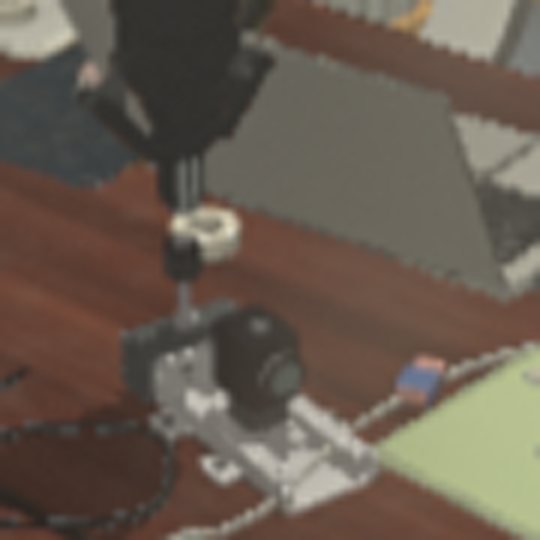

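The shut tips (207+182/6, 100+205/6) ≈ (237,134) are right above the knob at (237,140), and the camera stands upright in the rail at the bridge. Pressing.

Request:
servo_tool(xyz=[[0,0,0.01],[0,0,0.018],[0,0,0.023],[0,0,0.027],[0,0,0.031],[0,0,0.035],[0,0,0.039],[0,0,0.042]], dr=[[0,0,0],[0,0,0],[0,0,0],[0,0,0],[0,0,0],[0,0,0],[0,0,0],[0,0,0]], hand=[0,0,0,0,0,0,0,0])

```text
clock: 15.7
tool_pos: [0.5681, 0.2031, 0.0812]
eef_rot: [0.001, 0.992, -0.128, -0.001]
contact_force: [-1.3, -0.4, 2.1]
finger_gap: 0.0001
```

Request:
servo_tool(xyz=[[0,0,0.002],[0,0,0.004],[0,0,0.006],[0,0,0.008],[0,0,0.009],[0,0,0.009],[0,0,0.009]], dr=[[0,0,0],[0,0,0],[0,0,0],[0,0,0],[0,0,0],[0,0,0],[0,0,0]], hand=[0,0,0,0,0,0,0])

```text
clock: 16.28
tool_pos: [0.5682, 0.2031, 0.0739]
eef_rot: [0.0, 0.992, -0.128, -0.001]
contact_force: [-4.4, -2.6, 11.6]
finger_gap: -0.0002
```

Request:
servo_tool(xyz=[[0,0,0.001],[0,0,0.002],[0,0,0.003],[0,0,0.003],[0,0,0.003]], dr=[[0,0,0],[0,0,0],[0,0,0],[0,0,0],[0,0,0]], hand=[0,0,0,0,0])

```text
clock: 16.7
tool_pos: [0.5683, 0.2031, 0.0739]
eef_rot: [0.0, 0.992, -0.128, -0.0]
contact_force: [-6.1, -2.1, 18.1]
finger_gap: -0.0001
```

Request:
servo_tool(xyz=[[0,0,-0.01],[0,0,-0.03],[0,0,-0.055],[0,0,-0.08],[0,-0.03,-0.1],[0,-0.06,-0.12],[0,-0.09,-0.13],[0,-0.1,-0.13]], dr=[[0,0,0],[0,0,0],[0,0,0],[0,0,0],[0,0,0],[0,0,0],[0,0,0],[0,0,0]], hand=[0,0,0,0,0,0,0,0])

```text
clock: 17.37
tool_pos: [0.5962, 0.3044, 0.2067]
eef_rot: [-0.003, 0.992, -0.127, 0.003]
contact_force: [1.0, 0.8, -0.1]
finger_gap: 0.0001
```

Run:
```python
from h import *
im=snap('scene','s9.png');t=snap('top','t9.png')
s=r.get_state();print(s['clock'],s['tool_pos'],s['contact_force'])
z=lambda im,x,y,w,h,k:cv2.resize(im[y:y+h,x:x+w,::-1],None,fx=k,fy=k,interpolation=cv2.INTER_CUBIC)
cv2.imwrite('pics/c9.png',np.hstack([z(t,172,140,80,65,5),z(im,218,125,80,65,5)]))
```

```text
17.4667 [0.59415185 0.30164334 0.20318635] [-0.55173298 -0.03549218 -0.38710337]
```

View pics/c9.png

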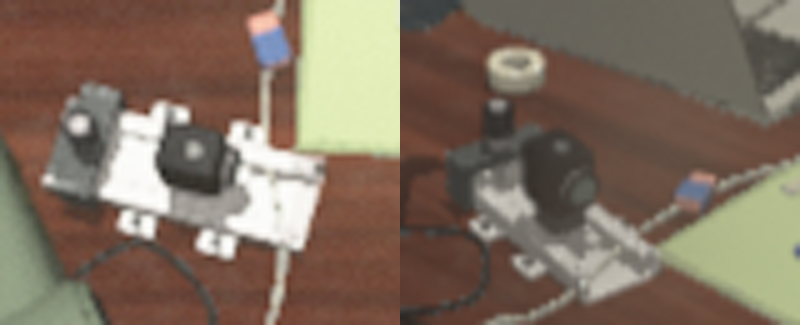

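Run:
```python
import cv2,numpy as np
for f in('scene0','s3','s9'): 
    print(f,cv2.imread(f'pics/{f}.png',0)[134:160,235:240].mean(1).astype(int))
from h import *
for f in('scene0','s9','top0','t9'):
    pass
a=cv2.imread('pics/scene0.png',0).astype(int);b=cv2.imread('pics/s9.png',0).astype(int)
print(abs(a-b)[136:160,228:248].max(1))
```

```text
scene0 [ 87 136 154 150 157 145 119 107  95  80 102  93  63  48  49  49  49  61
  81  87  78  65  63  64  74  95]
s3 [ 98 153 173 167 155 137 109  72  53  53  56  57  62  80  88  87  87  95
 106 104  90  75  68  67  72 101]
s9 [ 93 146 166 161 168 155 129 114 102  79  74 109 100  68  51  51  50  51
  62  85  83  69  68  72  91 119]
[ 13  13  14  13  12   9  10   7  47  20  52  34   6   5   6  17  28  24
  19  21  48  60 101 121]
```

```bash
python3 -c "
from h import *
print(r.hand_in())"
```

```text
the job is handed in; nothing more can be done
None
```

The camera is mounted in the aluminium rail and locked, and I handed the job in at about 17.5 s of the 62 s allowed.

- **Pin up:** I gripped the knob from above and pulled until it met a hard stop at about 30 N. It rose only 23.5 mm, not 26. Before and after pictures suggest it started about 2.5 mm up, so I take it to have been fully up.
- **Plate home:** I gripped the head across its width and brought the plate in through the open end with side forces under about 5 N. It stopped solidly with the camera's origin 85.7 mm along the rail (85 expected), under 15 N.
- **Pin down:** I pressed the knob until its top was 73.9 mm above the desk (74 expected). It did not move further under 18 N, so the pin is through the hole in the plate.

The last pictures show the camera upright in the rail, the knob down and the gripper clear. The eraser and tape roll appear where they were. I did not re-measure the sticky notes or the key tag, but no move came near them.

My early picture-based heights for the knob read 6–8 mm high. I relied on contact forces and the arm's own position instead.

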